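# Stroke the dosing tray shut

## Robot

A 6-joint arm with a two-finger parallel gripper is mounted at the origin on the work surface. World frame = base frame: x ahead of the robot, y to its left, z up, the work surface at z = 0. Lengths are in m, angles in rad, forces in N, time in s.
With the tool pointing down it reaches from about 0.3 to 0.875 m from the base axis. Payload 6.4 kg.
Tool frame: the origin (TCP) lies midway between the tips of the shut fingers; the grasp point (between the pads) lies 19 mm behind it; y points along the fingers, x is the direction in which the jaws open and shut, and the axes are right-handed (so a half turn about y gives the same grasp; the last joint's range is limited). The gripper opens to 85 mm and grips with 20 to 120 N. Pads are 22 mm wide; open, the fingers measure 114 mm over their backs; the gripper's body (76 mm by 85 mm) begins 54 mm behind the grasp point. The pads swing forward as they close: fully open they stand 13 mm farther back than shut.
Start: joints at [0.97, 0.181, 1.607, -0, 1.354, -0.206], TCP at [0.221, 0.531, 0.231] pointing down, gripper open.
Joint ranges: [-2.99, 2.99], [-0.89, 2.07], [0.3, 2.58], [-1.14, 4.28], [0, 2.63], [-3.12, 3.12]. Speed limits (rad/s): [2.57, 2.57, 3.01, 3.14, 3.14, 3.14].

## Interface

Orientations are given as a unit quaternion [w, x, y, z].
In Python, from bench import ctrl gives the robot as it stands.
- The arm moves only by the tool step_arm, never from a script. Its argument "commands" is a list of rows, each a list of 7 numbers: the turn, a rotation vector about the tool's x, y, z in units of 6 degrees (1.0 is 6 degrees), then the shift along the tool's x, y, z in units of 30 mm (1.0 is 30 mm), then the opening, from 0 (shut) to 1 (fully open). A call has 1 to 10 rows; each row shifts and turns the commanded pose from where the row before left it, along the tool's axes as they then stand; what a row does not reach is not made up. A row lasts 1/10 s, in which the tool goes at most 50 mm and 8.59 degrees, less where a joint would pass 70% of its speed; a pose out of reach is approached as far as the arm can. A call with a number of a shift or a turn outside -1 to 1 is refused whole. A call with a gripper value outside its range is refused whole. The fingers move at their own pace and stop on an object; the grip force is fixed at half the most. Time passes only in rows, so rows that do not move let the fingers close. It gives the time, the measured TCP pose, the force and the opening at its end, in the units of the state.
- ctrl.get_obs(): the state, without advancing time (a new reading comes with each control period).
- ctrl.camera(name): name is "side" or "top" or "wrist"; returns (picture, depth): 480x640x3 uint8, blue, green, red; 480x640 float32, m along the optical axis (not along the pixel's ray), 0 where there is no reading.
- ctrl.get_calibration(name): a dict with "intrinsics" (3x3 intrinsics, pixels), "D" ([k1, k2, p1, p2, k3] as OpenCV has them; the pictures are not rectified), "R" (3x3) and "t" (3): a world point X has camera coordinates R X + t. Camera axes: x right, y down, z forward; pixel columns grow to the right and rows downward; lengths in m; the calibration is good to about 2 mm. A picture is of the moment at which its call begins: read the wrist's pose just before it. get_calibration takes no time and is no camera call; for the wrist camera it gives the pose at the moment of the call.
- ctrl.hand_in(): hands the job in, once; it reports no verdict.
Trained networks look in the newest picture that a camera, given by its name, has taken for a name from the list of things; names that differ only in an ending like _2 or _b are one class to them, and where a whole thing is asked for, a point or a joint stands for the part that bears it (a point fixed in the world has none). Each returns a list of dicts, best first, with "p" (0 to 1); they miss things now and then, are a little off and sometimes report something else, mostly with a low value. They report only what shows in the picture. A call takes as long as a camera call.
- ctrl.boxes_of(thing, camera): "point" ([x, y, z] in m, in the coordinates of the camera as it stood for that picture, good to about 4 mm: the middle of the surface that is visible of it).
- ctrl.silhouettes(thing, camera): "pixels" (480x640 bool, what is visible of it).
The state is a dict: "time_s": time; "q": joint angles; "dq": joint speeds; "joint_efforts": joint torques, N m; "eef_pos": TCP position; "eef_rot": TCP orientation; "wrist_force": force on the tool from outside, world axes, zero at the start; "torque": the same for the moment, N m; "opening": opening from 0.0 (shut) to 1.0 (fully open).
Only numpy, scipy, OpenCV 4.12 (cv2) and the standard library are available. Lean on these libraries where they do the work, as an engineer would, in place of code of your own. Each camera call takes 0.05 s, during which the arm holds its last target.

## Task

The tray with the blue flaps is filled: close it by running the shut fingertips lightly along its row in one low stroke, starting at the end with the yellow pad, so that its four flaps go fully down one after another, without raising the hand between flaps. Do not lift the tray or shove it out of place. Leave the orange-flapped tray open, disturb no other object, and finish with the hand clear.

Things in the scene. Friction and masses are not known exactly. Their poses are not given: they have to be found in the camera images.
- blue: Loose white dosing tray, about 0.75 kg, with a row of four blue flaps: 52 mm wide (x), 196 long (y), 33 high when shut. Origin: centre of underside, z up. At its +y end (robot's left, tray turned up to 0.3 rad) a solid yellow pad 32 mm long, top 33 mm high; then towards -y flaps 1 to 4. Hinge lines lie along x, 31.5 mm high, at y = 66, 26, -14, -54 mm.
- blue_flap1 (a joint): Angle of blue flap 1 (1 next to the yellow pad, 4 farthest): 0 fully shut, starts 0.45 to 0.85. Stiff plate 48 mm wide, 38.5 from hinge to free edge, 3 thick; hinge on its pad side (+y), so open it slopes up away from the pad and a fingertip sliding along from the pad pushes it down. Shut, its top is level with the pad. Light friction hinge, no spring: stays where left, under 1 N to move.
- blue_flap2 (a joint): Angle of blue flap 2 (1 next to the yellow pad, 4 farthest): 0 fully shut, starts 0.45 to 0.85. Stiff plate 48 mm wide, 38.5 from hinge to free edge, 3 thick; hinge on its pad side (+y), so open it slopes up away from the pad and a fingertip sliding along from the pad pushes it down. Shut, its top is level with the pad. Light friction hinge, no spring: stays where left, under 1 N to move.
- blue_flap3 (a joint): Angle of blue flap 3 (1 next to the yellow pad, 4 farthest): 0 fully shut, starts 0.45 to 0.85. Stiff plate 48 mm wide, 38.5 from hinge to free edge, 3 thick; hinge on its pad side (+y), so open it slopes up away from the pad and a fingertip sliding along from the pad pushes it down. Shut, its top is level with the pad. Light friction hinge, no spring: stays where left, under 1 N to move.
- blue_flap4 (a joint): Angle of blue flap 4 (1 next to the yellow pad, 4 farthest): 0 fully shut, starts 0.45 to 0.85. Stiff plate 48 mm wide, 38.5 from hinge to free edge, 3 thick; hinge on its pad side (+y), so open it slopes up away from the pad and a fingertip sliding along from the pad pushes it down. Shut, its top is level with the pad. Light friction hinge, no spring: stays where left, under 1 N to move.
- orange: Loose white dosing tray, about 0.75 kg, with a row of four orange flaps: 52 mm wide (x), 196 long (y), 33 high when shut. Origin: centre of underside, z up. At its +y end (robot's left, tray turned up to 0.3 rad) a solid yellow pad 32 mm long, top 33 mm high; then towards -y flaps 1 to 4. Hinge lines lie along x, 31.5 mm high, at y = 66, 26, -14, -54 mm.
- orange_flap1 (a joint): Angle of orange flap 1 (1 next to the yellow pad, 4 farthest): 0 fully shut, starts 0.45 to 0.85. Stiff plate 48 mm wide, 38.5 from hinge to free edge, 3 thick; hinge on its pad side (+y), so open it slopes up away from the pad and a fingertip sliding along from the pad pushes it down. Shut, its top is level with the pad. Light friction hinge, no spring: stays where left, under 1 N to move.
- orange_flap2 (a joint): Angle of orange flap 2 (1 next to the yellow pad, 4 farthest): 0 fully shut, starts 0.45 to 0.85. Stiff plate 48 mm wide, 38.5 from hinge to free edge, 3 thick; hinge on its pad side (+y), so open it slopes up away from the pad and a fingertip sliding along from the pad pushes it down. Shut, its top is level with the pad. Light friction hinge, no spring: stays where left, under 1 N to move.
- orange_flap3 (a joint): Angle of orange flap 3 (1 next to the yellow pad, 4 farthest): 0 fully shut, starts 0.45 to 0.85. Stiff plate 48 mm wide, 38.5 from hinge to free edge, 3 thick; hinge on its pad side (+y), so open it slopes up away from the pad and a fingertip sliding along from the pad pushes it down. Shut, its top is level with the pad. Light friction hinge, no spring: stays where left, under 1 N to move.
- orange_flap4 (a joint): Angle of orange flap 4 (1 next to the yellow pad, 4 farthest): 0 fully shut, starts 0.45 to 0.85. Stiff plate 48 mm wide, 38.5 from hinge to free edge, 3 thick; hinge on its pad side (+y), so open it slopes up away from the pad and a fingertip sliding along from the pad pushes it down. Shut, its top is level with the pad. Light friction hinge, no spring: stays where left, under 1 N to move.
- blue_pad (a point): Centre of the top face of the yellow pad on the blue-flapped tray (pad 52 x 32 mm), level with the shut flaps; the stroke starts here.
- blue_end (a point): Point on the centre line of the blue-flapped tray at its far end, by the free edge of flap 4 when shut, at the height of the shut flaps' top (33 mm).
- vial: Bystander: loose amber vial, 32 mm across, 55 mm tall, standing about 30 mm beyond the flap-4 end of the blue-flapped tray. Origin: centre of its underside.
- jar: Bystander: loose white jar with green lid, 42 mm across, 42 mm tall, standing near the pad end of the orange-flapped tray. Origin: centre of its underside.
- bottle: Bystander: loose white bottle, 52 mm across, 85 mm tall, on the right. Origin: centre of its underside.
- mortar: Bystander: loose white ceramic mortar, 124 mm across, 70 mm tall, its pestle standing out to about 105 mm, on the left. Origin: centre of its underside.
- carton: Bystander: loose carton 45 x 75 mm, 95 mm tall, on the right. Origin: centre of its underside.
- spatula: Bystander: loose steel spatula with black handle, 215 x 22 mm, 12 mm high, lying flat on the left. Origin: near its middle, on its underside; blade along +x.

How it is judged:
On the way, in this order (a step that is already met when the one before it is completed fails the run):
1. blue flap 1 is shut (value of joint blue_flap1 below 0.12 rad), for 0.1 s.
2. blue flap 2 is shut, after the ones before it (value of joint blue_flap2 below 0.12 rad), for 0.1 s.
3. blue flap 3 is shut, after the ones before it (value of joint blue_flap3 below 0.12 rad), for 0.1 s.
4. blue flap 4 is shut, after the ones before it (value of joint blue_flap4 below 0.12 rad), for 0.1 s.
At the end, for the whole second after the job is handed in: All four blue flaps are shut to within 0.12 rad (free edge under 5 mm up), the blue-flapped tray stands on the table within 30 mm of where it was, the orange flaps are still open (over 0.35 rad) and that tray within 20 mm of its place, and all bystanders are upright and within 20 mm of their places (value of joint each of blue_flap1, blue_flap2, blue_flap3, blue_flap4 below 0.12 rad and value of joint each of orange_flap1, orange_flap2, orange_flap3, orange_flap4 above 0.35 rad and distance of blue from where it was at the start of the episode below 0.03 m and distance of each of orange, vial, jar, bottle, mortar, carton, spatula from where it was at the start of the episode below 0.02 m and height (world z) of each of blue, orange below 0.012 m and linear speed of blue below 0.02 m/s and angle between each of vial, jar, bottle, carton's own z axis and vertical below 0.2 rad); the robot touches nothing.
It fails at once if the tray with blue flaps is shoved more than 30 mm or lifted (distance of blue from where it was at the start of the episode above 0.03 m or height (world z) of blue above 0.012 m).
It fails at once if the fingers press the blue-flapped tray harder than 35 N (contact force between the fingers and blue above 35 N).
It fails at once if the hand is raised well off the row (grasp point over 90 mm above the table) after flap 1 is shut and before flap 4 goes down (value of joint blue_flap1 below 0.12 rad and value of joint blue_flap4 above 0.3 rad and height (world z) of the grasp point above 0.09 m).
It fails at once if the orange-flapped tray is moved over 20 mm, lifted, or one of its flaps pushed shut (distance of orange from where it was at the start of the episode above 0.02 m or height (world z) of orange above 0.012 m or value of joint any of orange_flap1, orange_flap2, orange_flap3, orange_flap4 below 0.35 rad).
It fails at once if a bystander is touched hard, lifted or moved over 20 mm (distance of any of vial, jar, bottle, mortar, carton, spatula from where it was at the start of the episode above 0.02 m or contact force between any of the arm, the fingers and vial above 4 N or contact force between any of the arm, the fingers and jar above 4 N or contact force between any of the arm, the fingers and bottle above 4 N or contact force between any of the arm, the fingers and mortar above 4 N or contact force between any of the arm, the fingers and carton above 4 N or contact force between any of the arm, the fingers and spatula above 4 N or height (world z) of any of vial, jar, bottle, mortar, carton, spatula above 0.012 m).
It also fails if it takes over 40 s, if anything falls off the work surface, if the arm or the gripper's body presses on something with over 40 N, if the wrist force passes 120 N, or if a joint passes its speed limit or range.

## Working session

There is one attempt and no reset: what is moved stays moved. The work goes in short steps, Python scripts to look and compute and a tool call to move; the robot and the scene stay as the last step left them, time stands still between calls to the robot, and variables do not carry over. Pictures are saved under pics/ and viewed, and the job is handed in when it is done.

Besides the shell and the picture viewer there is one more tool, called by a JSON object that holds its "fn" and its "kwargs". step_arm: Moves the arm, as the interface text tells. Its arguments: {"type":"object","properties":{"commands":{"type":"array"}},"required":["commands"]}

```bash
mkdir -p pics; ls; python3 - <<'E'
from bench import ctrl
import cv2,numpy as np
o=ctrl.get_obs(); print(o)
for n in ("top","side"):
    p,d=ctrl.camera(n); cv2.imwrite(f"pics/{n}0.png",p); np.savez(f"{n}0.npz",p=p,d=d)
    c=ctrl.get_calibration(n); print(n,c)
E
```

```text
pics
{'time_s': 0.0, 'q': array([ 9.69699068e-01,  1.81545076e-01,  1.60803083e+00, -1.30624468e-05,
        1.35382222e+00, -2.06264329e-01]), 'dq': array([-5.86967216e-04, -1.27293641e-03,  3.10133752e-04,  1.66437692e-03,
       -1.01556440e-04,  1.29978394e-05]), 'joint_efforts': array([ 9.06197456e-04, -4.44875550e+01, -3.51339161e+01, -1.96088936e-04,
        9.05093970e-03,  3.45438434e-05]), 'eef_pos': array([0.22081418, 0.5302909 , 0.23037087]), 'eef_rot': array([-0.58811384,  0.58859778,  0.39162994, -0.39281135]), 'wrist_force': array([0.38444141, 0.11390596, 0.07095504]), 'torque': array([-0.03597236, -0.00235727, -0.0111953 ]), 'opening': 1.0026331918390203}
top {'intrinsics': array([[597.42051561,   0.        , 313.8383805 ],
       [  0.        , 597.42051561, 232.92861587],
       [  0.        ,   0.        ,   1.        ]]), 'D': array([-0.11737678,  0.        ,  0.        ,  0.        ,  0.        ]), 'R': array([[-0.00563907, -0.9998338 , -0.01733721],
       [-0.99331458,  0.00759968, -0.11518853],
       [ 0.11530115,  0.01657175, -0.99319234]]), 't': array([0.01732165, 0.5716985 , 1.19109217])}
side {'intrinsics': array([[587.26983154,   0.        , 322.99713841],
       [  0.        , 587.26983154, 251.52480821],
       [  0.        ,   0.        ,   1.        ]]), 'D': array([-0.14518398,  0.        ,  0.        ,  0.        ,  0.        ]), 'R': array([[ 0.77152724, -0.63604079,  0.01406519],
       [-0.37098225, -0.46774756, -0.80223712],
       [ 0.51683449,  0.61372986, -0.59683982]]), 't': array([-0.45278713,  0.23900048,  0.83863476])}
```

View pics/top0.png

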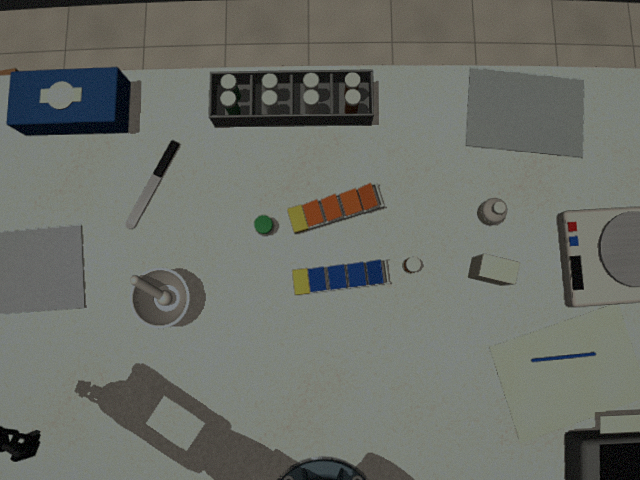

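View pics/side0.png

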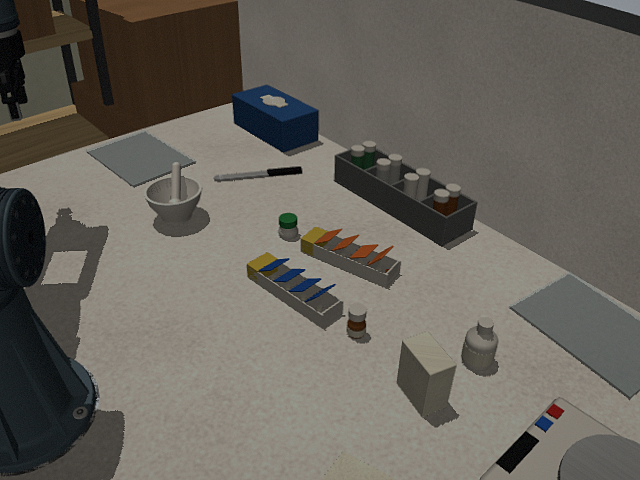

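The top view shows the blue tray from the yellow pad at (301,281) to the far end at about (388,272). The vial is at (413,265), the jar at (264,225), and the orange tray lies above it. The side view shows all eight flaps open. Next I'll measure them.

```bash
cat > h.py <<'E'
from bench import ctrl
import cv2,numpy as np
def world(c,d,m):
    """masked pixels -> world points via depth"""
    v,u=np.nonzero(m&(d>0)); z=d[v,u]
    n=cv2.undistortPoints(np.c_[u,v].astype(float)[:,None],c["intrinsics"],c["D"])[:,0]
    P=np.c_[n*z[:,None],z]
    return (P-c["t"])@c["R"], np.c_[u,v]
def at_height(c,uv,h):
    n=cv2.undistortPoints(np.asarray(uv,float).reshape(-1,1,2),c["intrinsics"],c["D"])[:,0]
    r=np.c_[n,np.ones(len(n))]@c["R"]; o=-c["R"].T@c["t"]
    return o+r*((h-o[2])/r[:,2])[:,None]
def proj(c,X):
    return cv2.projectPoints(np.asarray(X,float).reshape(-1,1,3),cv2.Rodrigues(c["R"])[0],c["t"],c["intrinsics"],c["D"])[0][:,0]
E
python3 - <<'E'
from h import *
for n in ("top","side"):
    p,d=ctrl.camera(n); c=ctrl.get_calibration(n)
    for t in ("blue","blue_pad","blue_end","vial","jar","mortar","orange"):
        for b in ctrl.boxes_of(t,n)[:2]:
            print(n,t,round(b["p"],2),np.round((np.array(b["point"])-c["t"])@c["R"],4))
    s=ctrl.silhouettes("blue","%s"%n)
    for b in s[:2]:
        m=b["pixels"]; P,_=world(c,d,m); print("sil",n,b["p"],m.sum(),np.round(P.min(0),3),np.round(P.max(0),3))
        (cc,wh,a)=cv2.minAreaRect(P[:,:2].astype(np.float32)); print(cc,wh,a)
    hsv=cv2.cvtColor(p,cv2.COLOR_BGR2HSV)
    y=cv2.inRange(hsv,(20,120,80),(35,255,255))>0
    k,l,st,ce=cv2.connectedComponentsWithStats(y.astype(np.uint8))
    for i in range(1,k):
        if st[i,4]>60:
            P,_=world(c,d,l==i); print("yellow",n,st[i],ce[i],np.round(np.median(P,0),4)); 
            top=np.abs(P[:,2]-0.033)<.006
            print(cv2.minAreaRect(P[top][:,:2].astype(np.float32)))
E
```

```text
top blue 0.77 [ 0.4811 -0.0391  0.0418]
top blue_pad 0.56 [ 0.4791 -0.0397  0.0417]
top blue_end 0.8 [ 0.4854 -0.042   0.0367]
top blue_end 0.72 [ 0.489  -0.0662  0.0426]
top vial 0.6 [ 0.5036 -0.1805  0.058 ]
top jar 0.59 [0.5887 0.1141 0.0386]
top mortar 0.82 [0.4442 0.3287 0.0497]
top orange 0.91 [ 0.6214 -0.0265  0.0345]
sil top 0.91 2412 [ 0.447 -0.137 -0.   ] [0.52  0.057 0.064]
(0.48435553908348083, -0.038802579045295715) (0.05422642454504967, 0.19316987693309784) 6.5601301193237305
yellow top [288 205  20  27 345] [297.38550725 218.36231884] [0.6026 0.0478 0.0325]
((0.6028331518173218, 0.04742565006017685), (0.04977717995643616, 0.02901582606136799), 16.37476348876953)
yellow top [293 269  17  26 358] [300.70111732 281.41899441] [0.4735 0.0403 0.0328]
((0.4731079339981079, 0.04087395220994949), (0.049853939563035965, 0.02928490936756134), 6.881236553192139)
side blue 0.81 [ 0.4763 -0.0559  0.0251]
side blue_pad 0.58 [ 0.4752 -0.0578  0.0217]
side blue_end 0.85 [ 0.477  -0.0564  0.0211]
side jar 0.71 [0.5837 0.1102 0.0306]
side jar 0.27 [ 0.4782 -0.0564  0.0173]
side mortar 0.64 [0.4446 0.3294 0.0534]
side orange 0.68 [ 0.621  -0.0425  0.0199]
side orange 0.66 [ 0.4774 -0.0548  0.0218]
sil side 0.96 3355 [ 0.446 -0.141 -0.003] [0.546 0.059 0.063]
(0.5034400820732117, -0.03773900121450424) (0.09664896875619888, 0.19772957265377045) 6.664227485656738
yellow side [301 227  27  17 230] [313.70869565 234.7       ] [0.6016 0.0479 0.0332]
((0.6042443513870239, 0.048378486186265945), (0.053988128900527954, 0.03089992143213749), 18.173959732055664)
yellow side [247 252  30  19 271] [261.31365314 261.09594096] [0.4723 0.0419 0.0331]
((0.4728928208351135, 0.041651129722595215), (0.05144632235169411, 0.03320975601673126), 5.084011077880859)
```

```bash
python3 - <<'E'
from h import *
from scipy.spatial.transform import Rotation as Ro
from scipy.optimize import least_squares
o=ctrl.get_obs(); q=o["eef_rot"]; R=Ro.from_quat(np.r_[q[1:],q[0]]).as_matrix(); print(o["time_s"]); print(np.round(R,3))
# yaw from pad rect edges + blue-flap line: centre line of blue pixels
for n in ("top","side"):
    z=np.load(n+"0.npz"); c=ctrl.get_calibration(n); hsv=cv2.cvtColor(z["p"],cv2.COLOR_BGR2HSV)
    b=cv2.inRange(hsv,(105,140,60),(125,255,255))>0
    P,uv=world(c,z["d"],b); k=(P[:,0]>.4)&(P[:,0]<.56)&(abs(P[:,1]+.04)<.12); P=P[k]
    print(n,k.sum(),P.min(0),P.max(0))
    yb=np.arange(P[:,1].min()+.01,P[:,1].max()-.01,.008)
    mid=[((Q:=P[abs(P[:,1]-y)<.005])[:,0].min()+Q[:,0].max())/2 for y in yb]
    f=np.polyfit(yb,mid,1); print("centreline slope",f,"yaw",-np.arctan(f[0]),"x at pad",np.polyval(f,.041),"x at -.138",np.polyval(f,-.138))
    # flap profile
    yaw=.12; ex=np.array([np.cos(yaw),np.sin(yaw)]); ey=np.array([-np.sin(yaw),np.cos(yaw)])
    L=np.c_[(P[:,:2]-[.4828,-.0404])@ex,(P[:,:2]-[.4828,-.0404])@ey,P[:,2]]
    for y in range(64,-106,-8):
        Q=L[abs(L[:,1]*1e3-y)<4]
        if len(Q): print(y,np.round(np.median(Q[:,2])*1e3,1),np.round(Q[:,0].min()*1e3),np.round(Q[:,0].max()*1e3))
E
```

```text
1.0
[[ 0.385  0.    -0.923]
 [ 0.923 -0.     0.385]
 [-0.    -1.    -0.   ]]
top 1355 [ 0.45319356 -0.12255702  0.02752369] [0.51355988 0.02384258 0.06438334]
centreline slope [-0.11593411  0.4779363 ] yaw 0.11541884487046773 x at pad 0.4731830032653726 x at -.138 0.49393520867541546
64 36.1 -22.0 23.0
56 40.0 -22.0 22.0
48 44.6 -22.0 22.0
40 49.5 -22.0 22.0
32 52.2 -22.0 22.0
24 35.1 -22.0 22.0
16 37.9 -22.0 23.0
8 43.1 -22.0 22.0
0 47.0 -23.0 22.0
-8 49.4 -21.0 21.0
-16 36.1 -22.0 21.0
-24 38.8 -23.0 22.0
-32 43.8 -23.0 22.0
-40 48.5 -23.0 22.0
-48 51.1 -22.0 22.0
-56 37.8 -22.0 21.0
-64 43.7 -23.0 21.0
-72 52.5 -22.0 22.0
-80 58.4 -23.0 22.0
side 555 [ 0.4527865  -0.12258105  0.0296081 ] [0.51462852 0.02745067 0.06159003]
centreline slope [-0.10645255  0.47787413] yaw 0.10605314746654423 x at pad 0.4735095708097428 x at -.138 0.4925645767627198
64 35.8 -23.0 24.0
56 39.7 -23.0 24.0
48 45.0 -23.0 21.0
40 49.8 -22.0 20.0
32 53.1 -23.0 23.0
24 35.0 -23.0 22.0
16 39.2 -23.0 21.0
8 43.3 -22.0 22.0
0 47.6 -23.0 23.0
-8 50.9 -22.0 22.0
-16 35.4 -23.0 21.0
-24 39.4 -22.0 21.0
-32 44.3 -24.0 20.0
-40 49.5 -22.0 24.0
-48 52.0 -23.0 22.0
-56 34.9 -22.0 5.0
-64 44.2 -22.0 13.0
-72 51.6 -20.0 15.0
-80 59.7 -23.0 23.0
```

Tray pose: yaw about 0.117 rad, pad centre at (0.473, 0.041), far end at about (0.494, −0.138). Tool x is near 67° and needs to be near 6.7°. I'll close the fingers, move at height to above the pad, then turn.

{"fn": "step_arm", "kwargs": {"commands": [[0,0,0,-0.84,0,-1.0,0],[0,0,0,-0.84,0,-1.0,0],[0,0,0,-0.84,0,-1.0,0],[0,0,0,-0.84,0,-1.0,0],[0,0,0,-0.84,0,-1.0,0],[0,0,0,-0.84,0,-1.0,0],[0,0,0,-0.84,0,-1.0,0],[0,0,0,-0.84,0,-1.0,0],[0,0,0,-0.84,0,-1.0,0],[0,0,0,-0.84,0,-1.0,0]]}}

```text
time_s: 2.0
eef_pos: [0.4017, 0.1813, 0.2316]
eef_rot: [-0.588, 0.588, 0.393, -0.392]
wrist_force: [0.6, -0.4, -0.2]
opening: -0.001
```

{"fn": "step_arm", "kwargs": {"commands": [[0,0,0,-0.84,0,-1.0,0],[0,0,0,-0.84,0,-1.0,0],[0,0,0,-0.84,0,-1.0,0],[0,0,0,-0.84,0,-1.0,0],[0,1,0,0,0,0,0],[0,1,0,0,0,0,0],[0,1,0,0,0,0,0],[0,1,0,0,0,0,0],[0,1,0,0,0,0,0],[0,1,0,0,0,0,0]]}}

```text
time_s: 3.0
eef_pos: [0.4732, 0.0435, 0.2314]
eef_rot: [-0.681, 0.681, 0.19, -0.19]
wrist_force: [0.1, 0.4, 0.3]
opening: -0.0
```

{"fn": "step_arm", "kwargs": {"commands": [[0,1,0,0,0,0,0],[0,1,0,0,0,0,0],[0,1,0,0,0,0,0],[0,1,0,0,0,0,0],[0,0.1,0,0,0,0,0],[0,0,0,0,0,0,0]]}}

```text
time_s: 3.6
eef_pos: [0.4732, 0.0436, 0.2313]
eef_rot: [-0.706, 0.706, 0.043, -0.043]
wrist_force: [0.3, -0.5, 0.5]
opening: -0.0
```

```bash
cat > st.py <<'E'
from h import *
from scipy.spatial.transform import Rotation as Ro
o=ctrl.get_obs(); q=o["eef_rot"]; R=Ro.from_quat(np.r_[q[1:],q[0]]).as_matrix()
print("t",o["time_s"],"pos",np.round(o["eef_pos"],4),"F",np.round(o["wrist_force"],2),"open",round(o["opening"],3))
print(np.round(R,4).tolist(),"heading",np.arctan2(R[1,0],R[0,0]))
E
cat st.py > /dev/null; python3 st.py; python3 - <<'E'
from h import *
p,d=ctrl.camera("wrist"); cv2.imwrite("pics/w1.png",p)
p,d=ctrl.camera("side"); cv2.imwrite("pics/s1.png",p)
E
```

```text
t 3.6 pos [0.4732 0.0436 0.2313] F [ 0.32 -0.47  0.48] open -0.0
[[0.9927, 0.0001, -0.1203], [0.1203, -0.0, 0.9927], [0.0001, -1.0, -0.0001]] heading 0.12060375783182153
```

View pics/w1.png

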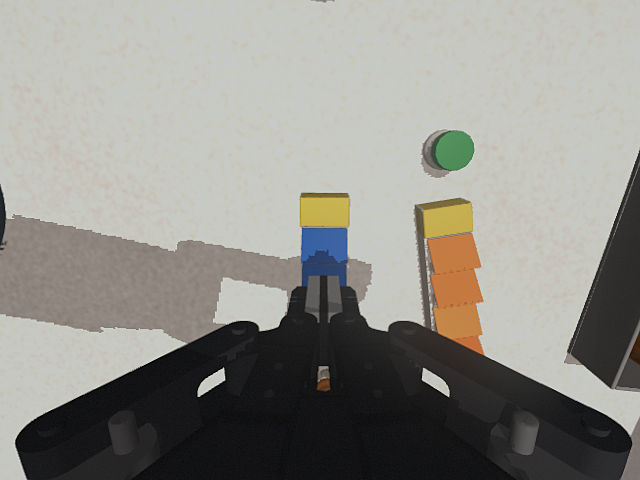

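{"fn": "step_arm", "kwargs": {"commands": [[0,0,0,0,1.0,0,0],[0,0,0,0,1.0,0,0],[0,0,0,0,1.0,0,0],[0,0,0,0,1.0,0,0],[0,0,0,0,0.8,0,0],[0,0,0,0,0.7,0,0],[0,0,0,0,0.2,0,0],[0,0,0,0,0,0,0]]}}

```text
time_s: 4.5
eef_pos: [0.4725, 0.0437, 0.0597]
eef_rot: [0.706, -0.706, -0.041, 0.043]
wrist_force: [0.1, 0.4, -0.3]
opening: 0.001
```

```bash
python3 st.py; python3 - <<'E'
from h import *
p,d=ctrl.camera("side"); cv2.imwrite("pics/s2.png",cv2.resize(p[200:350,200:400],None,fx=4,fy=4,interpolation=cv2.INTER_CUBIC))
E
```

```text
t 4.5 pos [0.4725 0.0437 0.0597] F [ 0.1   0.43 -0.29] open 0.001
[[0.9929, -0.002, -0.1188], [0.1188, 0.0003, 0.9929], [-0.002, -1.0, 0.0005]] heading 0.1190695650935496
```

View pics/s2.png

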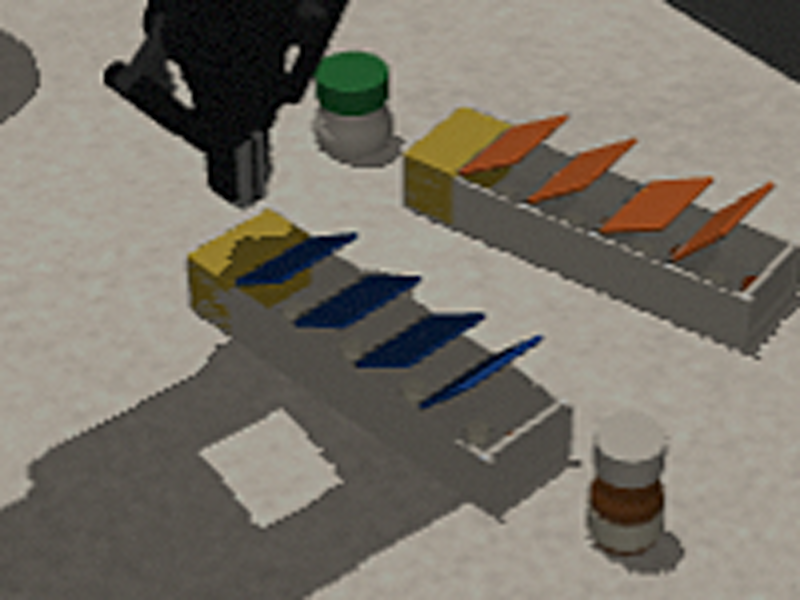

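The wrist view shows the fingers centred on the tray line at column 325, with the pad at (325,210). The side crop shows the tips above the pad and clear of flap 1. I'll go down gently to feel for the pad top.

{"fn": "step_arm", "kwargs": {"commands": [[0,0,0,0,0.4,0,0],[0,0,0,0,0.3,0,0],[0,0,0,0,0.05,0,0],[0,0,0,0,0,0,0],[0,0,0,0,0,0,0]]}}

```text
time_s: 5.05
eef_pos: [0.4733, 0.0436, 0.0379]
eef_rot: [-0.706, 0.706, 0.042, -0.042]
wrist_force: [-0.2, 0.4, 0.5]
opening: 0.004
```

```bash
python3 st.py
```

```text
t 5.05 pos [0.4733 0.0436 0.0379] F [-0.19  0.35  0.47] open 0.004
[[0.993, 0.0002, -0.1181], [0.1181, -0.0, 0.993], [0.0002, -1.0, -0.0001]] heading 0.11837189416924429
```

{"fn": "step_arm", "kwargs": {"commands": [[0,0,0,0,0.05,0,0],[0,0,0,0,0.05,0,0],[0,0,0,0,0,0,0]]}}

```text
time_s: 5.35
eef_pos: [0.4731, 0.0436, 0.0347]
eef_rot: [0.706, -0.706, -0.042, 0.042]
wrist_force: [-0.4, -0.3, -0.6]
opening: 0.001
```

{"fn": "step_arm", "kwargs": {"commands": [[0,0,0,0,0.03,0,0],[0,0,0,0,0,0,0]]}}

```text
time_s: 5.55
eef_pos: [0.4731, 0.0436, 0.0338]
eef_rot: [-0.706, 0.706, 0.042, -0.042]
wrist_force: [0.2, 0.1, 0.2]
opening: -0.002
```

{"fn": "step_arm", "kwargs": {"commands": [[0,0,0,0,0.02,0,0],[0,0,0,0,0,0,0]]}}

```text
time_s: 5.75
eef_pos: [0.4731, 0.0436, 0.0333]
eef_rot: [0.706, -0.706, -0.042, 0.042]
wrist_force: [0.5, 0.2, -0.0]
opening: 0.001
```

{"fn": "step_arm", "kwargs": {"commands": [[0,0,0,0,0.02,0,0],[0,0,0,0,0,0,0]]}}

```text
time_s: 5.95
eef_pos: [0.4732, 0.0436, 0.033]
eef_rot: [-0.706, 0.706, 0.042, -0.042]
wrist_force: [-1.8, -0.2, 5.0]
opening: -0.002
```

Contact at z = 0.033 with 5 N. I'll back off 0.9 mm and stroke along tool −z at 60 mm/s.

{"fn": "step_arm", "kwargs": {"commands": [[0,0,0,0,-0.03,0,0],[0,0,0,0,0,-0.1,0],[0,0,0,0,0,-0.2,0],[0,0,0,0,0,-0.2,0],[0,0,0,0,0,-0.2,0]]}}

```text
time_s: 6.45
eef_pos: [0.4758, 0.0221, 0.0336]
eef_rot: [-0.706, 0.706, 0.042, -0.042]
wrist_force: [-0.3, 0.6, -0.0]
opening: 0.003
```

{"fn": "step_arm", "kwargs": {"commands": [[0,0,0,0,0,-0.2,0],[0,0,0,0,0,-0.2,0],[0,0,0,0,0,-0.2,0],[0,0,0,0,0,-0.2,0]]}}

```text
time_s: 6.85
eef_pos: [0.4785, -0.0017, 0.0336]
eef_rot: [-0.706, 0.706, 0.042, -0.042]
wrist_force: [0.4, 0.1, 0.0]
opening: -0.006
```

```bash
python3 st.py; python3 - <<'E'
from h import *
p,d=ctrl.camera("side"); cv2.imwrite("pics/s3.png",cv2.resize(p[200:350,200:400],None,fx=4,fy=4,interpolation=cv2.INTER_CUBIC))
E
```

```text
t 6.85 pos [ 0.4785 -0.0017  0.0336] F [0.39 0.06 0.02] open -0.006
[[0.993, -0.0, -0.1179], [0.1179, -0.0001, 0.993], [-0.0, -1.0, -0.0001]] heading 0.11817850510994005
```

View pics/s3.png

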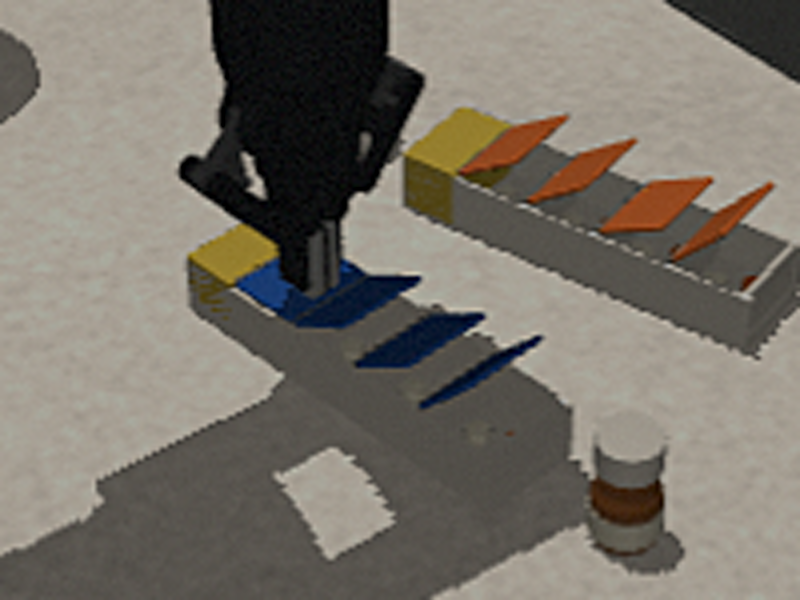

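The side crop shows flap 1 flat under the fingertips at about (300,280). Flaps 2 to 4 are open and the tray hasn't moved. I'll continue the stroke.

{"fn": "step_arm", "kwargs": {"commands": [[0,0,0,0,0,-0.2,0],[0,0,0,0,0,-0.2,0],[0,0,0,0,0,-0.2,0],[0,0,0,0,0,-0.2,0],[0,0,0,0,0,-0.2,0],[0,0,0,0,0,-0.2,0],[0,0,0,0,0,-0.2,0]]}}

```text
time_s: 7.6
eef_pos: [0.4835, -0.0434, 0.0336]
eef_rot: [-0.706, 0.706, 0.042, -0.042]
wrist_force: [0.3, -1.0, -0.2]
opening: 0.0
```

{"fn": "step_arm", "kwargs": {"commands": [[0,0,0,0,0,-0.2,0],[0,0,0,0,0,-0.2,0],[0,0,0,0,0,-0.2,0],[0,0,0,0,0,-0.2,0],[0,0,0,0,0,-0.2,0],[0,0,0,0,0,-0.2,0],[0,0,0,0,0,-0.2,0]]}}

```text
time_s: 8.3
eef_pos: [0.4884, -0.085, 0.0336]
eef_rot: [-0.706, 0.706, 0.042, -0.042]
wrist_force: [0.7, -0.3, 0.1]
opening: 0.0
```

```bash
python3 st.py; python3 - <<'E'
from h import *
p,d=ctrl.camera("side"); cv2.imwrite("pics/s4.png",cv2.resize(p[200:350,200:400],None,fx=4,fy=4,interpolation=cv2.INTER_CUBIC))
E
```

```text
t 8.3 pos [ 0.4884 -0.085   0.0336] F [ 0.71 -0.29  0.08] open 0.0
[[0.993, 0.0, -0.118], [0.118, -0.0, 0.993], [0.0, -1.0, -0.0]] heading 0.11829794550671421
```

View pics/s4.png

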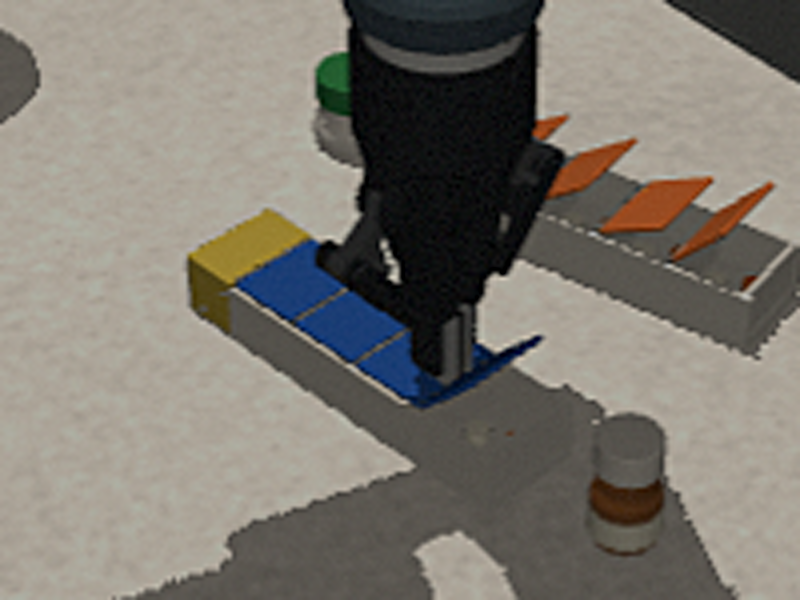

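Flaps 1 to 3 now lie flat, flap 4 still stands at (480,370), and the tray is in place. About 39 mm is left.

{"fn": "step_arm", "kwargs": {"commands": [[0,0,0,0,0,-0.2,0],[0,0,0,0,0,-0.2,0],[0,0,0,0,0,-0.2,0],[0,0,0,0,0,-0.2,0],[0,0,0,0,0,-0.2,0],[0,0,0,0,0,-0.2,0],[0,0,0,0,0,-0.1,0],[0,0,0,0,0,0,0],[0,0,0,0,0,0,0]]}}

```text
time_s: 9.25
eef_pos: [0.4929, -0.1232, 0.0335]
eef_rot: [0.706, -0.706, -0.042, 0.042]
wrist_force: [-0.4, 0.3, 0.0]
opening: -0.0
```

```bash
python3 st.py; python3 - <<'E'
from h import *
p,d=ctrl.camera("side"); cv2.imwrite("pics/s5.png",cv2.resize(p[200:350,200:400],None,fx=4,fy=4,interpolation=cv2.INTER_CUBIC))
E
```

```text
t 9.25 pos [ 0.4929 -0.1232  0.0335] F [-0.42  0.32  0.02] open -0.0
[[0.993, -0.0002, -0.1179], [0.1179, 0.0001, 0.993], [-0.0001, -1.0, 0.0001]] heading 0.11819495620218301
```

View pics/s5.png

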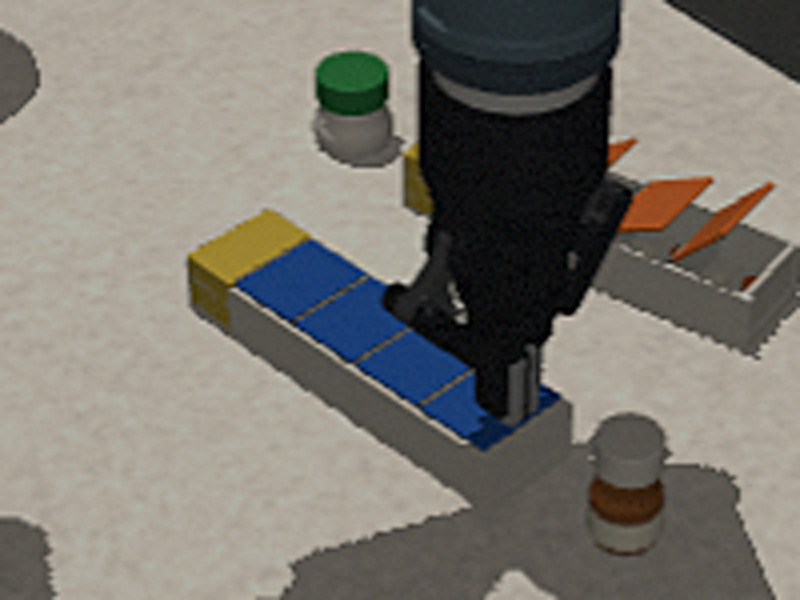

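All four flaps lie flat, the tip is at the end of flap 4 around (510,400), and the vial at (628,480) hasn't been touched. I'll raise the hand straight up.

{"fn": "step_arm", "kwargs": {"commands": [[0,0,0,0,-0.2,0,0],[0,0,0,0,-0.6,0,0],[0,0,0,0,-1,0,0],[0,0,0,0,-1,0,0],[0,0,0,0,-1,0,0],[0,0,0,0,-1,0,0],[0,0,0,0,-1,0,0],[0,0,0,0,-1,0,0],[0,0,0,0,0,0,0],[0,0,0,0,0,0,0]]}}

```text
time_s: 10.3
eef_pos: [0.4932, -0.1231, 0.2384]
eef_rot: [-0.706, 0.706, 0.043, -0.041]
wrist_force: [-0.2, 0.5, -1.2]
opening: -0.002
```

```bash
python3 st.py; python3 - <<'E'
from h import *
p,d=ctrl.camera("side"); cv2.imwrite("pics/s6.png",p)
c=ctrl.get_calibration("side"); p0=np.load("side0.npz")["p"]
def f(p):
    hsv=cv2.cvtColor(p,cv2.COLOR_BGR2HSV); return cv2.inRange(hsv,(20,120,80),(35,255,255))>0
for q in (p0,p):
    k,l,st,ce=cv2.connectedComponentsWithStats(f(q).astype(np.uint8))
    print([ (st[i].tolist(),np.round(ce[i],1)) for i in range(1,k) if st[i,4]>60])
hsv=cv2.cvtColor(p,cv2.COLOR_BGR2HSV); b=cv2.inRange(hsv,(105,140,50),(125,255,255))>0
P,_=world(c,d,b); k=(P[:,0]>.4)&(P[:,0]<.56)&(abs(P[:,1]+.04)<.12)
P=P[k]; ey=np.array([-np.sin(.118),np.cos(.118)]); y=(P[:,:2]-[.4828,-.0404])@ey
for a in range(60,-100,-10):
    Q=P[abs(y*1e3-a)<5]
    if len(Q):print(a,len(Q),np.round(np.median(Q[:,2])*1e3,1),np.round(Q[:,2].max()*1e3,1))
E
```

```text
t 10.3 pos [ 0.4932 -0.1231  0.2384] F [-0.24  0.46 -1.18] open -0.002
[[0.993, 0.0017, -0.1185], [0.1185, -0.0009, 0.993], [0.0015, -1.0, -0.0011]] heading 0.11874674924428724
[([301, 227, 27, 17, 230], array([313.7, 234.7])), ([247, 252, 30, 19, 270], array([261.4, 261.1]))]
[([301, 227, 27, 19, 244], array([313.2, 235.2])), ([247, 253, 30, 18, 273], array([261.3, 261.2]))]
60 83 33.3 36.1
50 92 33.1 36.5
40 84 33.1 36.1
30 72 33.6 36.4
20 89 33.3 35.5
10 91 33.5 36.2
0 94 33.6 36.0
-10 79 33.9 36.7
-20 98 33.3 35.9
-30 98 33.3 36.1
-40 98 33.5 36.7
-50 80 33.5 36.4
-60 99 33.2 36.4
-70 111 33.3 37.4
-80 102 33.9 36.0
-90 86 33.7 37.8
```

View pics/s6.png

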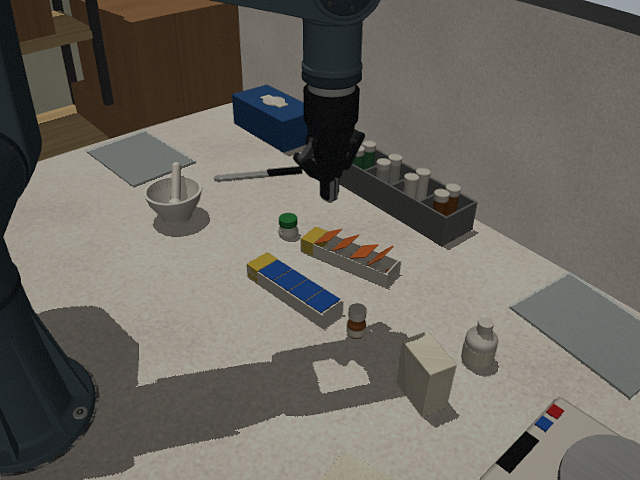

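The side view shows the blue flaps flat at (303,288), the orange flaps open at (355,246), and every bystander in place. The hand is high and clear, so I'm handing in.

```bash
python3 -c "
from bench import ctrl
print(ctrl.hand_in())"
```

```text
the job is handed in; nothing more can be done
None
```

I closed the four blue flaps in order, 1 to 4, in one low stroke from the yellow pad. The fingertips stayed shut at about 33.6 mm, roughly 0.6 mm above the pad top. I then raised the hand straight up and handed the job in at 10.4 s.

- **Blue flaps:** the side camera's depth puts the flap row at 33–34 mm along its whole length, so all four are shut.
- **Blue tray:** its pad shows within 0.2 pixel of where it was at the start, so the tray was not shoved or lifted.
- **Forces:** the only clear contact I read was 5 N, from the touch on the pad before the stroke. Wrist readings during the stroke, taken at the end of each move, were about 1 N or less.
- **Everything else:** the orange tray's pad is also within about 0.7 pixel of its start. Its flaps look open and the bystanders look upright and in place; I checked those by eye in the side picture and did not measure them.
- **Hand:** it finished clear, with the fingertips 238 mm above the table.

No check failed. The trained networks' points for the pad and the far end fell near the tray's middle, so I did not use them. I placed the stroke from the pad and flap colours with depth instead.

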